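# Put the microscope objectives back into their storage canisters

## Robot

A 6-joint arm with a two-finger parallel gripper is mounted at the origin on the work surface. World frame = base frame: x ahead of the robot, y to its left, z up, the work surface at z = 0. Lengths are in mm, angles in rad, forces in N, time in s.
With the tool pointing down it reaches from about 400 to 925 mm from the base axis. Payload 12.5 kg.
Tool frame: the origin (TCP) lies where the fingers leave the gripper's body, on its centre line; the fingertips stand 78 mm ahead of it and the grasp point (between the pads) lies 59 mm ahead of it; z points along the fingers, y is the direction in which the jaws open and shut (so a half turn about z gives the same grasp; the last joint's range is limited). The gripper opens to 95 mm and grips with 3 to 60 N. Pads are 20 mm wide; open, the fingers measure 119 mm over their backs; the gripper's body (75 mm by 180 mm) begins 59 mm behind the grasp point.
Start: joints at [0.996, 0.491, 1.559, -0, 1.092, -0.106], TCP at [282.368, 557.589, 292.261] pointing down, gripper open.
Joint ranges: [-3.1, 3.1], [-0.84, 2.19], [0.05, 2.79], [-1.13, 4.28], [0.06, 2.93], [-2.69, 2.69]. Speed limits (rad/s): [2.22, 2.22, 2.79, 3.14, 3.14, 3.14].

## Interface

Orientations are given as [roll, pitch, yaw] about the fixed x, y, z axes, in that order (R = Rz(yaw) Ry(pitch) Rx(roll)).
In Python, from cell import env, viewer, ticket, search_frame gives the robot as it stands.
- The arm moves only by the shell command python3 -m inch 'ROWS'. ROWS is a JSON object of lists of equal length, an entry for each row: "hand": the opening, from 0 (shut) to 1 (fully open); "delta_pos": the shift along the tool's x, y, z in cm, a list of three; "turn": the turn about the tool's z in rad. A call has 1 to 20 rows; each row shifts and turns the commanded pose from where the row before left it, along the tool's axes as they then stand; what a row does not reach is not made up. A row lasts 1/10 s, in which the tool goes at most 50 mm and 8.59 degrees, less where a joint would pass 70% of its speed; a pose out of reach is approached as far as the arm can. A call is refused whole if a number of a shift passes 5 or a number of a turn 0.15, either way. A call with a gripper value outside its range is refused whole. The fingers move at their own pace and stop on an object; the grip force is fixed at half the most. Time passes only in rows, so rows that do not move let the fingers close. It gives the time, the measured TCP pose, the force and the opening at its end, in the units of the state.
- env.state(): the state, without advancing time (a new reading comes with each control period).
- viewer.read_camera(name): name is "scene" or "side" or "wrist"; returns (picture, depth): 420x560x3 uint8, blue, green, red; 420x560 float32, mm along the optical axis (not along the pixel's ray), 0 where there is no reading.
- viewer.get_calibration(name): a dict with "fx", "fy", "cx", "cy" (pixels), "T" (4x4, takes a point from camera to world coordinates). Camera axes: x right, y down, z forward; pixel columns grow to the right and rows downward; lengths in mm; the calibration is good to about 2 mm. The wrist camera is an equidistant fisheye: a pixel r from the principal point sees the ray r / f radians off the axis. A picture is of the moment at which its call begins: read the wrist's pose just before it. get_calibration takes no time and is no camera call; for the wrist camera it gives the pose at the moment of the call.
- ticket.job_done(): hands the job in, once; it reports no verdict.
Trained networks look in the newest picture that a camera, given by its name, has taken for a name from the list of things; names that differ only in an ending like _2 or _b are one class to them, and where a whole thing is asked for, a point or a joint stands for the part that bears it (a point fixed in the world has none). Each returns a list of dicts, best first, with "p" (0 to 1); they miss things now and then, are a little off and sometimes report something else, mostly with a low value. They report only what shows in the picture. A call takes as long as a camera call. They do not tell look-alikes from the thing itself.
- search_frame(camera, label): "centre" ([column, row] in pixels, amid what is visible of it).
The state is a dict: "t": time; "joints": joint angles; "qvel": joint speeds; "tau": joint torques, N m; "eef_pos": TCP position; "tcp_rot": TCP orientation; "ft_force": force on the tool from outside, world axes, zero at the start; "moment": the same for the moment, N m; "opening": opening from 0.0 (shut) to 1.0 (fully open).
Only numpy, scipy, OpenCV 4.12 (cv2) and the standard library are available. Lean on these libraries where they do the work, as an engineer would, in place of code of your own. Each camera call takes 0.05 s, during which the arm holds its last target.

## Task

Put the four microscope objectives away: stand each one upright, front lens up, in the open storage canister whose liner has the same colour as the objective's colour band, seated flat on the liner. They are delicate, so set them down rather than dropping them or tipping them over, and leave the glass sample dish and the small white bottle where they stand.

Things in the scene. Friction and masses are not known exactly. Their poses are not given: they have to be found in the camera images.
- objective_red: objective with RED colour band, upright on the 2 mm mat, lens up. 52 mm tall; from below: brass thread 25 mm across to 5 mm, flange 31 mm across to 9 mm, bare metal barrel 34 mm across from 9 to 34 mm (grip here), red cone to 44 mm, steel nose (22 mm across). 130 g, give or take 30%. Origin: centre of underside, z up the barrel; round.
- objective_yellow: objective with YELLOW colour band, upright on the 2 mm mat, lens up. 56 mm tall; from below: brass thread 25 mm across to 5 mm, flange 31 mm across to 9 mm, bare metal barrel 32 mm across from 9 to 38 mm (grip here), yellow cone to 48 mm, steel nose (19 mm across). 140 g, give or take 30%. Origin: centre of underside, z up the barrel; round.
- objective_green: objective with GREEN colour band, upright on the 2 mm mat, lens up. 62 mm tall; from below: brass thread 25 mm across to 5 mm, flange 31 mm across to 9 mm, bare metal barrel 34 mm across from 9 to 44 mm (grip here), green cone to 54 mm, steel nose (17 mm across). 170 g, give or take 30%. Origin: centre of underside, z up the barrel; round.
- objective_blue: objective with BLUE colour band, upright on the 2 mm mat, lens up. 66 mm tall; from below: brass thread 25 mm across to 5 mm, flange 31 mm across to 9 mm, bare metal barrel 32 mm across from 9 to 48 mm (grip here), blue cone to 58 mm, steel nose (16 mm across). 180 g, give or take 30%. Origin: centre of underside, z up the barrel; round.
- canister_red: RED canister without its dome: low round black cup, red foam liner as its floor, red tape round its foot. 58 mm across outside, 52 mm inside, rim 12 mm and liner 4 mm above the bench; 10 mm of room all round an objective's flange. Held fast to the steel bench by a magnet. Origin: centre of underside, on the bench (z = 0).
- canister_yellow: YELLOW canister without its dome: low round black cup, yellow foam liner as its floor, yellow tape round its foot. 58 mm across outside, 52 mm inside, rim 12 mm and liner 4 mm above the bench; 10 mm of room all round an objective's flange. Held fast to the steel bench by a magnet. Origin: centre of underside, on the bench (z = 0).
- canister_green: GREEN canister without its dome: low round black cup, green foam liner as its floor, green tape round its foot. 58 mm across outside, 52 mm inside, rim 12 mm and liner 4 mm above the bench; 10 mm of room all round an objective's flange. Held fast to the steel bench by a magnet. Origin: centre of underside, on the bench (z = 0).
- canister_blue: BLUE canister without its dome: low round black cup, blue foam liner as its floor, blue tape round its foot. 58 mm across outside, 52 mm inside, rim 12 mm and liner 4 mm above the bench; 10 mm of room all round an objective's flange. Held fast to the steel bench by a magnet. Origin: centre of underside, on the bench (z = 0).
- sample_dish: open glass dish 60 mm across, 14 mm high, with two dark wafer chips in it, standing loose on the bench in the row of the canisters. Origin: centre of its underside. To be left alone.
- reagent_bottle: small white plastic bottle with a white cap, 34 mm across, 72 mm tall, standing loose on the mat among the objectives. Origin: centre of its underside. To be left alone.
Not all that is in view belongs to the job. Leave any orange look-alike of the objective_green alone.

How it is judged (in metres and radians):
At the end, for the whole second after the job is handed in: Each objective stands in the canister of its own colour: axes within 12 mm, its underside on the liner (2 to 7 mm above the canister's underside), upright within 0.1 rad, at rest and let go; sample dish and white bottle within 15 mm of their starting places and upright (horizontal distance between objective_red and canister_red below 0.012 m and z of objective_red in the frame of canister_red between 0.002 and 0.007 m and angle between each of objective_red, objective_yellow, objective_green, objective_blue's own z axis and vertical below 0.1 rad and linear speed of each of objective_red, objective_yellow, objective_green, objective_blue below 0.01 m/s and contact force between each of objective_red, objective_yellow, objective_green, objective_blue and the fingers below 0.05 N and horizontal distance between objective_yellow and canister_yellow below 0.012 m and z of objective_yellow in the frame of canister_yellow between 0.002 and 0.007 m and horizontal distance between objective_green and canister_green below 0.012 m and z of objective_green in the frame of canister_green between 0.002 and 0.007 m and horizontal distance between objective_blue and canister_blue below 0.012 m and z of objective_blue in the frame of canister_blue between 0.002 and 0.007 m and distance of each of sample_dish, reagent_bottle from where it was at the start of the episode below 0.015 m and angle between each of sample_dish, reagent_bottle's own z axis and vertical below 0.15 rad); the robot touches nothing.
It fails at once if the sample dish is shifted by more than 15 mm or tipped (distance of sample_dish from where it was at the start of the episode above 0.015 m or angle between sample_dish's own z axis and vertical above 0.3 rad).
It fails at once if the white bottle is shifted by more than 15 mm or tipped (distance of reagent_bottle from where it was at the start of the episode above 0.015 m or angle between reagent_bottle's own z axis and vertical above 0.3 rad).
It fails at once if an objective is tipped over (more than 35 degrees from upright) (angle between any of objective_red, objective_yellow, objective_green, objective_blue's own z axis and vertical above 0.61 rad).
It fails at once if an objective is dropped or flung: it moves faster than 0.4 m/s with no finger on it (a fall of more than about 8 mm) ((linear speed of objective_red above 0.4 m/s and contact force between objective_red and the fingers below 0.05 N) or (linear speed of objective_yellow above 0.4 m/s and contact force between objective_yellow and the fingers below 0.05 N) or (linear speed of objective_green above 0.4 m/s and contact force between objective_green and the fingers below 0.05 N) or (linear speed of objective_blue above 0.4 m/s and contact force between objective_blue and the fingers below 0.05 N)).
It also fails if it takes over 96 s, if anything falls off the work surface, if the arm or the gripper's body presses on something with over 40 N, if the wrist force passes 120 N, or if a joint passes its speed limit or range.

## Working session

There is one attempt and no reset: what is moved stays moved. The work goes in short steps, Python scripts to look and compute and a shell command to move; the robot and the scene stay as the last step left them, time stands still between calls to the robot, and variables do not carry over. Pictures are saved under pics/ and viewed, and the job is handed in when it is done.

```bash
ls; mkdir -p pics; python3 - <<'E'
from cell import env, viewer, ticket, search_frame
import cv2
print(env.state())
for n in ["scene","side"]:
    p,d=viewer.read_camera(n); cv2.imwrite(f"pics/{n}0.png",p)
    c=viewer.get_calibration(n); print(n,c)
E
```

```text
pics
{'t': 0.0, 'joints': array([ 9.96372470e-01,  4.91540479e-01,  1.55946914e+00, -1.48310412e-05,
        1.09170566e+00, -1.05606538e-01]), 'qvel': array([-0.00178389,  0.00022607,  0.00156608,  0.00085244, -0.00029119,
       -0.00028387]), 'tau': array([ 4.88279955e-03, -6.12639785e+01, -2.58187169e+01,  6.93423185e-02,
        4.81224095e-02, -8.07608308e-05]), 'eef_pos': array([282.28785013, 557.42885963, 291.66677807]), 'tcp_rot': array([-3.14047490e+00, -1.05255862e-04,  2.67278212e+00]), 'ft_force': array([-0.59022838,  0.22959884,  0.19917509]), 'moment': array([-0.00197889,  0.00132453,  0.032733  ]), 'opening': 1.003194045856854}
scene {'fx': 474.7000807299889, 'fy': 474.7000807299889, 'cx': 278.8600261059081, 'cy': 215.03648598217103, 'T': array([[ 6.14274521e-01,  6.58571557e-01, -4.34684158e-01,
         9.78936297e+02],
       [ 7.88932516e-01, -5.23654345e-01,  3.21514560e-01,
        -3.14170140e+02],
       [-1.58839035e-02, -5.40434669e-01, -8.41236037e-01,
         9.37511801e+02],
       [ 0.00000000e+00,  0.00000000e+00,  0.00000000e+00,
         1.00000000e+00]])}
side {'fx': 479.76928300796317, 'fy': 479.76928300796317, 'cx': 282.79539400831726, 'cy': 217.17806960240648, 'T': array([[ 7.85786218e-01, -3.37467710e-01,  5.18319943e-01,
         8.32672806e+00],
       [-6.18194600e-01, -4.02279385e-01,  6.75282706e-01,
        -6.77270069e+02],
       [-1.93766805e-02, -8.51050434e-01, -5.24726312e-01,
         5.64180059e+02],
       [ 0.00000000e+00,  0.00000000e+00,  0.00000000e+00,
         1.00000000e+00]])}
```

View pics/scene0.png

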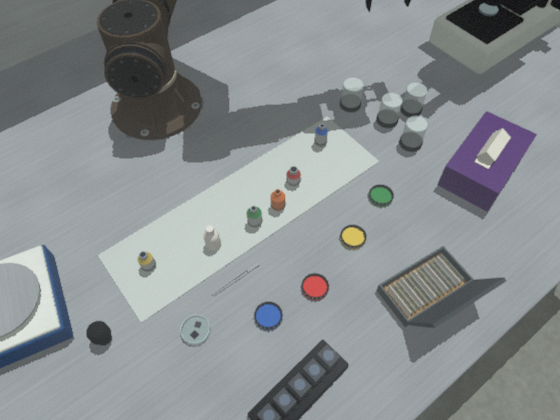

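View pics/side0.png

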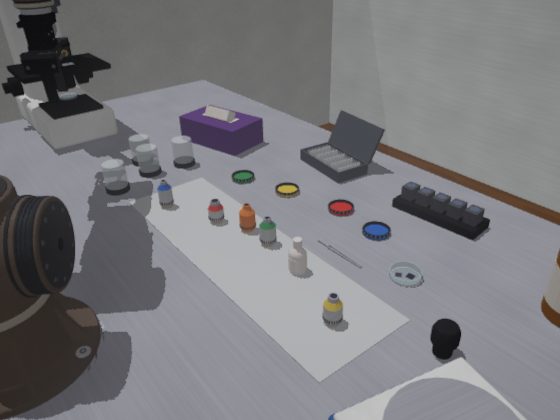

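```bash
cat > h.py <<'E'
from cell import env, viewer, ticket, search_frame
import cv2, numpy as np
from scipy.optimize import least_squares
def cloud(n,p=None,d=None):
    if p is None: p,d=viewer.read_camera(n)
    c=viewer.get_calibration(n); v,u=np.mgrid[0:420,0:560]
    P=np.stack([(u-c['cx'])/c['fx']*d,(v-c['cy'])/c['fy']*d,d],-1)
    W=P@c['T'][:3,:3].T+c['T'][:3,3]; W[d<=0]=np.nan
    return p,W
OBJ=dict(red=(52,34,34,44,22),yellow=(56,32,38,48,19),green=(62,34,44,54,17),blue=(66,32,48,58,16))
def fit(W,xy0,prof,base=2):
    H,db,zb,zc,dn=prof
    m=(np.hypot(W[...,0]-xy0[0],W[...,1]-xy0[1])<24)&(W[...,2]>base+12)&(W[...,2]<base+H+5)
    Q=W[m]; z=Q[:,2]-base
    r=np.interp(z,[9,zb,zc,zc+.5,H],[db/2,db/2,dn/2,dn/2,dn/2])
    k=z<H-3
    Q=Q[k];r=r[k]
    f=lambda c:np.hypot(Q[:,0]-c[0],Q[:,1]-c[1])-r
    s=least_squares(f,xy0,loss='soft_l1'); return s.x,len(r),np.sqrt(np.mean(s.fun**2)),W[m][:,2].max()
E
python3 - <<'E'
from h import *
for n in ["scene","side"]:
    p,W=cloud(n)
    for l in ["objective_red","objective_yellow","objective_green","objective_blue","canister_red","canister_yellow","canister_green","canister_blue","sample_dish","reagent_bottle"]:
        r=search_frame(n,l); 
        print(n,l,[(np.round(x['centre']),round(x['p'],2)) for x in r[:3]])
        if not r: continue
        u,v=np.round(r[0]['centre']).astype(int); w=np.nanmedian(W[v-1:v+2,u-1:u+2].reshape(-1,3),0); print('   ',w.round())
        if l[:3]=='obj':
            a,b,c,e=fit(W,w[:2],OBJ[l[10:]]); print('   fit',a.round(1),b,c.round(1),e.round())
        if l[:3]=='can':
            m=(np.hypot(W[...,0]-w[0],W[...,1]-w[1])<40)&(W[...,2]>-5)&(W[...,2]<20)
            hsv=cv2.cvtColor(p,cv2.COLOR_BGR2HSV)
            m&=(hsv[...,1]>120); q=W[m&(np.hypot(W[...,0]-w[0],W[...,1]-w[1])<29)]
            (cx,cy),rad=cv2.minEnclosingCircle(q[:,:2].astype(np.float32)); print('   liner',q.mean(0).round(1),cx,cy,rad)
print(env.state()['t'])
E
```

```text
scene objective_red [(array([295., 177.]), 0.77)]
    [455. 124.  40.]
   fit [441.2 128.5] 159 1.7 56.0
scene objective_yellow [(array([146., 260.]), 0.79), (array([266., 316.]), 0.42), (array([295., 178.]), 0.34)]
    [ 434. -263.   48.]
   fit [ 422.9 -263.6] 207 1.3 61.0
scene objective_green [(array([281., 200.]), 0.59)]
    [490.  55.  49.]
   fit [474.9  55.1] 203 1.5 67.0
scene objective_blue [(array([320., 137.]), 0.65)]
    [399. 250.  44.]
   fit [404.9 246.7] 199 7.4 71.0
scene canister_red [(array([312., 288.]), 0.8)]
    [686. -15.   5.]
   liner [685.7  -9.7   5.2] 685.7970581054688 -9.381806373596191 24.97256851196289
scene canister_yellow [(array([354., 235.]), 0.81)]
    [646. 142.   5.]
   liner [645.7 138.4   5.3] 645.7049560546875 138.47914123535156 24.92392349243164
scene canister_green [(array([380., 199.]), 0.86)]
    [612. 258.   7.]
   liner [nan nan nan] 0.0 0.0 0.0
scene canister_blue [(array([269., 315.]), 0.62)]
    [ 677. -124.    6.]
   liner [ 676.1 -125.9    5.2] 676.1422729492188 -125.96139526367188 25.481670379638672
scene sample_dish [(array([195.
[... 798 characters left out ...]
0.59)]
    [644. 130.   5.]
   liner [648.2 136.6   5.3] 644.6035766601562 131.21568298339844 27.89678382873535
side canister_green [(array([241., 178.]), 0.67), (array([214., 212.]), 0.51)]
    [597. 263.   5.]
   liner [608.6 272.5   5.1] 609.111328125 270.98480224609375 20.763431549072266
side canister_blue [(array([375., 231.]), 0.59), (array([242., 181.]), 0.5)]
    [ 674. -128.    5.]
   liner [ 679.  -126.     5.8] 674.13134765625 -127.89321899414062 28.67354393005371
side sample_dish [(array([404., 274.]), 0.93)]
    [ 613. -256.    2.]
side reagent_bottle [(array([298., 253.]), 0.57)]
    [ 460. -132.   51.]
1.2<stdin>:15: RuntimeWarning: Mean of empty slice.
  ret = um.true_divide(
```

```bash
cat >> h.py <<'E'
PX=dict(red=((293,177),(216,211)),yellow=((146,261),(332,310)),green=((254,216),(268,231)),blue=((321,135),(165,194)),orange=((278,200),(247,217)))
CX=dict(red=((315,286),(341,207)),yellow=((353,237),(287,189)),green=((381,195),(243,176)),blue=((268,316),(376,230)),dish=((195,330),(405,274)))
OBJ['orange']=OBJ['green']
E
python3 - <<'E'
from h import *
p1,W1=cloud("scene");p2,W2=cloud("side")
np.savez('c0.npz',p1=p1,W1=W1,p2=p2,W2=W2)
med=lambda W,u,v:np.nanmedian(W[v-1:v+2,u-1:u+2].reshape(-1,3),0)
for k,(a,b) in PX.items():
    c0=(med(W1,*a)+med(W2,*b))[:2]/2
    for W in (W1,W2,np.concatenate([W1,W2])):
        x,n,s,e=fit(W,c0,OBJ[k]); print(k,x.round(1),n,s.round(1),e.round(),c0.round())
for k,(a,b) in CX.items():
    for p,W,px in ((p1,W1,a),(p2,W2,b)):
        hsv=cv2.cvtColor(p,cv2.COLOR_BGR2HSV); s=hsv[...,1].copy(); h0=int(hsv[px[1],px[0],0])
        m=((s>90)&(np.abs((hsv[...,0].astype(int)-h0+90)%180-90)<12)).astype(np.uint8)
        _,L,_,cc=cv2.connectedComponentsWithStats(m); l=L[px[1],px[0]]
        q=W[(L==l)]; q=q[np.isfinite(q[:,0])]
        if l and len(q): print(k,cc[l].round(1),len(q),q.mean(0).round(1),np.ptp(q,axis=0).round())
        else: print(k,l,hsv[px[1],px[0]])
# bottle
for c in ((475,-133),(460,-132)):
  for W in (W1,W2):
    m=(np.hypot(W[...,0]-c[0],W[...,1]-c[1])<30)&(W[...,2]>15)&(W[...,2]<90);q=W[m];print('bottle',q.min(0).round(),q.max(0).round())
    m=(np.hypot(W[...,0]-609,W[...,1]+257)<45)&(W[...,2]>6)&(W[...,2]<30);q=W[m];print('dish',q.min(0).round(),q.max(0).round())
E
```

```text
red [441.6 128.7] 167 1.4 57.0 [443. 117.]
red [440.6 129.1] 233 1.4 55.0 [443. 117.]
red [441.1 128.9] 400 1.4 57.0 [443. 117.]
yellow [ 422.6 -263.9] 212 1.4 61.0 [ 423. -269.]
yellow [ 422.1 -263.3] 434 1.0 60.0 [ 423. -269.]
yellow [ 422.3 -263.5] 646 1.2 61.0 [ 423. -269.]
green [477.2 -14.1] 223 1.6 67.0 [479. -24.]
green [476.5 -13.9] 340 1.4 66.0 [479. -24.]
green [476.8 -14. ] 563 1.5 67.0 [479. -24.]
blue [387.4 262. ] 199 1.9 72.0 [390. 250.]
blue [386.7 262.4] 280 1.9 70.0 [390. 250.]
blue [387.  262.1] 479 1.9 72.0 [390. 250.]
orange [474.8  55.3] 221 1.6 67.0 [476.  44.]
orange [474.1  55.4] 308 1.5 66.0 [476.  44.]
orange [474.4  55.3] 529 1.6 67.0 [476.  44.]
red [314.7 286. ] 418 [686.2  -8.5   5.3] [52. 50. 15.]
red [340.7 206.4] 178 [690.7  -7.    6. ] [49. 54. 10.]
yellow [352.9 236. ] 338 [646.  138.5   5.4] [50. 48. 13.]
yellow [286.9 188.5] 137 [650.9 140.5   5.7] [45. 53. 10.]
green [380.7 194.7] 249 [603.  268.3   5.1] [47. 45.  9.]
green [242.5 175.4] 101 [608.5 272.    5.1] [45. 44.  6.]
blue [268.  315.1] 467 [ 676.3 -125.7    5.4] [52. 50. 14.]
blue [376.1 229.4] 230 [ 680.3 -124.6    6.1] [52. 55. 10.]
dish 0 [ 94  25 142]
dish 0 [101  24 149]
bottle [ 454. -140.   15.] [ 485. -107.   77.]
dish [ 580. -291.    6.] [ 641. -232.   16.]
bottle [ 446. -141.   15.] [ 481. -109.   75.]
dish [ 578. -292.    6.] [ 639. -232.   17.]
bottle [ 454. -140.   15.] [ 485. -107.   77.]
dish [ 580. -291.    6.] [ 641. -232.   16.]
bottle [ 446. -141.   15.] [ 481. -109.   75.]
dish [ 578. -292.    6.] [ 639. -232.   17.]
```

```bash
python3 - <<'E'
import cv2,numpy as np
z=np.load('c0.npz')
a=cv2.resize(z['p1'][100:290,110:400],None,fx=2.7,fy=2.7,interpolation=cv2.INTER_CUBIC)
cv2.imwrite('pics/crop1.png',a)
E
```

```text
(no output)
```

View pics/crop1.png

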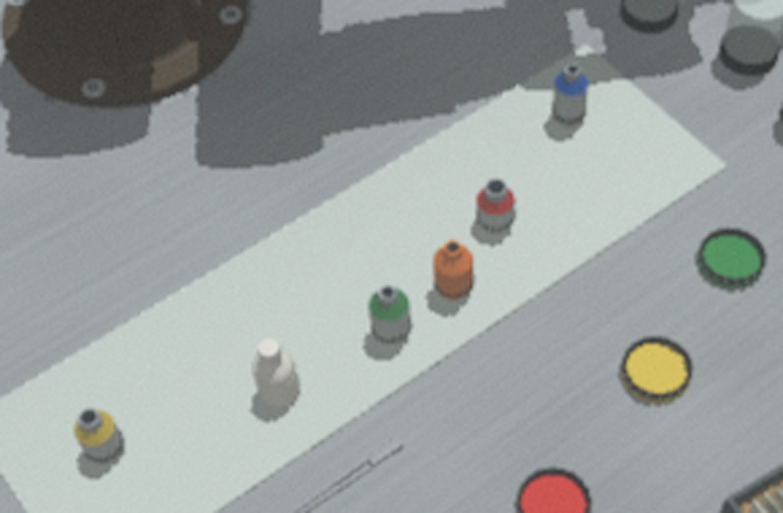

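```bash
python3 - <<'E'
from h import *
z=np.load('c0.npz'); W=np.concatenate([z['W1'].reshape(-1,3),z['W2'].reshape(-1,3)]); W=W[np.isfinite(W[:,0])]
for n,(x,y) in dict(blueO=(387,262),redO=(441,129),greenO=(477,-14),yellowO=(422,-263),redC=(687,-11),yelC=(647,136),greC=(605,267),bluC=(677,-128)).items():
    m=(abs(W[:,0]-x)<130)&(abs(W[:,1]-y)<80)
    q=W[m&(W[:,2]>22)]; 
    k=np.round(q/20).astype(int)*20
    d={}
    for a,b,c in k: d[a,b]=max(d.get((a,b),0),c)
    print(n,{(int(a-x),int(b-y)):int(c) for (a,b),c in d.items() if c>=60})
E
```

```text
blueO {(-7, -2): 80, (13, -2): 80, (13, 18): 60, (-7, -22): 60, (13, -22): 60, (-7, 18): 60}
redO {(-1, -9): 60, (-1, 11): 60, (-21, -9): 60, (19, 11): 60, (19, -9): 60, (19, -69): 60, (39, -69): 60, (39, -89): 60, (19, -89): 60}
greenO {(-17, 74): 60, (3, 74): 60, (3, 54): 60, (-17, 54): 60, (-17, -6): 60, (3, -6): 60, (3, 14): 60, (23, -6): 60, (23, 14): 60, (3, -26): 60, (-17, 14): 60}
yellowO {(-2, 3): 60, (-2, -17): 60, (18, 3): 60, (18, -17): 60}
redC {(113, -69): 60, (133, -69): 60, (133, -89): 60}
yelC {}
greC {}
bluC {(123, 48): 60, (123, 28): 60, (123, 8): 60, (123, -12): 60}
```

```bash
python3 -m inch '{"hand":[1,1,1,1,1,1,1,1,1,1],"turn":[0.13,0.13,0.13,0.13,0.13,0.13,0.13,0.13,0.06,0],"delta_pos":[[0,0,0],[0,0,0],[0,0,0],[0,0,0],[0,0,0],[0,0,0],[0,0,0],[0,0,0],[0,0,0],[0,0,0]]}'
```

```text
t: 2.3
eef_pos: [282.4, 557.6, 292.3]
tcp_rot: [3.142, -0.0, 1.572]
ft_force: [-0.7, 0.6, -0.6]
opening: 1.0
```

```bash
python3 -m inch '{"hand":[1,1,1,1,1,1,1,1,1,1,1,1],"turn":[0,0,0,0,0,0,0,0,0,0,0,0],"delta_pos":[[-2.9,1,0.6],[-2.9,1,0.6],[-2.9,1,0.6],[-3,1,0.6],[-3,1,0.6],[-3,1,0.6],[-3,1,0.6],[-3,1,0.6],[-3,1.2,0.7],[-2.9,1.3,0.7],[0,0,0],[0,0,0]]}'; python3 - <<'E'
from h import *
c=viewer.get_calibration('wrist'); p,d=viewer.read_camera('wrist'); cv2.imwrite('pics/w1.png',p); print(c)
E
```

```text
t: 3.5
eef_pos: [388.3, 261.5, 230.3]
tcp_rot: [3.141, -0.0, 1.573]
ft_force: [0.1, 0.2, 0.1]
opening: 0.999
{'fx': 325.19226210127806, 'fy': 325.19226210127806, 'cx': 270.10736276650937, 'cy': 214.3519383094278, 'T': array([[ 9.99998229e-01,  1.83475055e-03,  4.18651160e-04,
         3.87817427e+02],
       [ 1.87891896e-03, -9.60857684e-01, -2.77036065e-01,
         3.40011649e+02],
       [-1.06027888e-04,  2.77036361e-01, -9.60859430e-01,
         3.22436715e+02],
       [ 0.00000000e+00,  0.00000000e+00,  0.00000000e+00,
         1.00000000e+00]])}
```

View pics/w1.png

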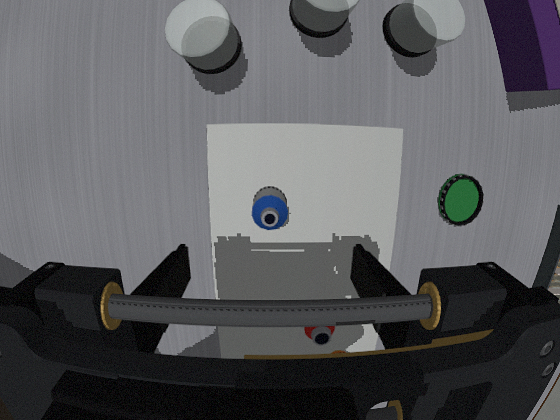

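```bash
cat >> h.py <<'E'
def wray(c,u,v,z):
    x,y=(u-c['cx'])/c['fx'],(v-c['cy'])/c['fy']; r=np.hypot(x,y)
    d=np.array([x/r*np.sin(r),y/r*np.sin(r),np.cos(r)]) if r>1e-9 else np.array([0,0,1.])
    w=c['T'][:3,:3]@d; o=c['T'][:3,3]; return o+w*(z-o[2])/w[2]
E
python3 - <<'E'
from h import *
c=viewer.get_calibration('wrist')
print(wray(c,269.5,217.5,68),wray(c,461,199,6))
E
```

```text
[387.25941464 264.50703852  68.        ] [603.79356576 267.97259965   6.        ]
```

```bash
python3 -m inch '{"hand":[1,1,1,1,1,1,1,1,1,1,0,0,0,0,0,0,0,0],"turn":[0,0,0,0,0,0,0,0,0,0,0,0,0,0,0,0,0,0],"delta_pos":[[0.15,-0.1,2],[0,0,3],[0,0,3],[0,0,2],[0,0,1.5],[0,0,1],[0,0,0.8],[0,0,0.43],[0,0,0],[0,0,0],[0,0,0],[0,0,0],[0,0,0],[0,0,0],[0,0,0],[0,0,0],[0,0,0],[0,0,0]]}'
```

```text
t: 5.35
eef_pos: [387.0, 263.3, 92.9]
tcp_rot: [3.142, -0.0, 1.573]
ft_force: [-0.5, 0.1, -0.3]
opening: 0.385
```

```bash
python3 -m inch '{"hand":[0,0,0,0],"turn":[0,0,0,0],"delta_pos":[[0,0,0],[0,0,0],[0,0,0],[0,0,0]]}'
```

```text
t: 5.75
eef_pos: [387.0, 263.3, 92.9]
tcp_rot: [3.141, -0.0, 1.573]
ft_force: [0.3, 0.4, -0.3]
opening: 0.324
```

```bash
python3 -m inch '{"hand":[0,0,0,0,0,0,0,0],"turn":[0,0,0,0,0,0,0,0],"delta_pos":[[0,0,-0.4],[0,0,-0.6],[0,0,-1],[0,0,-2],[0,0,-2],[0,0,-2],[0,0,-1],[0,0,0]]}'
```

```text
t: 6.55
eef_pos: [387.2, 263.5, 184.4]
tcp_rot: [3.139, -0.001, 1.573]
ft_force: [-0.2, 0.4, -2.6]
opening: 0.325
```

```bash
python3 -m inch '{"hand":[0,0,0,0,0,0,0,0,0,0,0,0,0,0,0,0,0,0,0,0],"turn":[0,0,0,0,0,0,0,0,0,0,0,0,0,0,0,0,0,0,0,0],"delta_pos":[[-0.8,0.6,0],[-1.6,1.2,0],[-2.4,1.8,0],[-2.4,1.8,0],[-2.4,1.8,0],[-2.4,1.8,0],[-2.4,1.8,0],[-2.4,1.8,0],[-2.4,1.8,0],[-2.4,1.8,0],[-2.4,1.8,0],[-2.4,1.8,0],[-2.4,1.8,0],[-2.4,1.8,0],[-2.4,1.8,0],[-2.4,1.8,0],[-2,1.3,0],[-1.1,0.7,0],[0,0,0],[0,0,0]]}';python3 - <<'E'
from h import *
c=viewer.get_calibration('wrist'); p,d=viewer.read_camera('wrist'); cv2.imwrite('pics/w2.png',p)
E
```

```text
t: 8.55
eef_pos: [677.1, -126.8, 182.1]
tcp_rot: [-3.14, -0.001, 1.573]
ft_force: [-0.6, 0.4, -2.3]
opening: 0.321
```

View pics/w2.png

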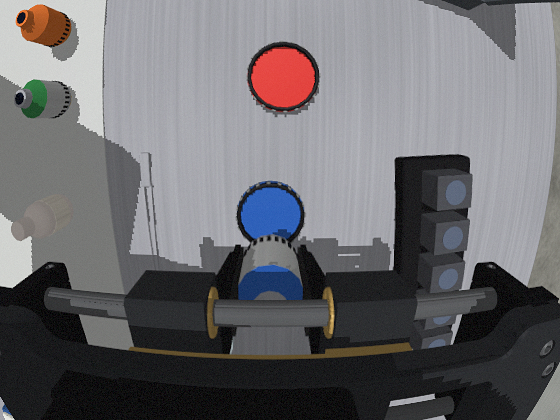

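```bash
python3 - <<'E'
from h import *
c=viewer.get_calibration('wrist'); print(env.state()['eef_pos'])
for p in [(237,214),(304,214),(270.5,181),(247,76),(319,76),(283,43),(283,110)]: print(p,wray(c,*p,12)[:2].round(1))
E
```

```text
[ 677.06707953 -126.3520032   182.40732065]
(237, 214) [ 648.6 -123.3]
(304, 214) [ 705.1 -123.1]
(270.5, 181) [676.8 -95.1]
(247, 76) [657.9  -9.4]
(319, 76) [715.2  -8.6]
(283, 43) [686.4  18.3]
(283, 110) [686.5 -37.2]
```

```bash
python3 -m inch '{"hand":[0,0,0,0,0,0,0,0,0,0,0],"turn":[0,0,0,0,0,0,0,0,0,0,0],"delta_pos":[[0.05,0,1],[0,0,2],[0,0,2],[0,0,1.5],[0,0,1],[0,0,0.5],[0,0,0.3],[0,0,0.2],[0,0,0.15],[0,0,0],[0,0,0]]}'
```

```text
t: 9.7
eef_pos: [677.9, -126.6, 96.8]
tcp_rot: [3.141, 0.0, 1.573]
ft_force: [0.3, 0.1, -1.9]
opening: 0.32
```

```bash
python3 -m inch '{"hand":[0,0,0,0],"turn":[0,0,0,0],"delta_pos":[[0,0,0.1],[0,0,0.1],[0,0,0],[0,0,0]]}'
```

```text
t: 10.1
eef_pos: [677.8, -126.6, 94.9]
tcp_rot: [3.141, 0.0, 1.573]
ft_force: [-1.8, 0.7, 5.4]
opening: 0.32
```

```bash
python3 -m inch '{"hand":[0.36,0.4,0.6,0.8,0.8,0.8,0.8,0.8],"turn":[0,0,0,0,0,0,0,0],"delta_pos":[[0,0,0],[0,0,0],[0,0,0],[0,0,0],[0,0,0],[0,0,0],[0,0,0],[0,0,0]]}'
```

```text
t: 10.9
eef_pos: [677.8, -126.6, 94.4]
tcp_rot: [3.141, -0.0, 1.573]
ft_force: [-0.3, -0.2, 0.1]
opening: 0.79
```

```bash
python3 -m inch '{"hand":[0.8,0.8,0.8,0.8,0.8,0.8,0.8,0.8],"turn":[0,0,0,0,0,0,0,0],"delta_pos":[[0,0,-0.5],[0,0,-1],[0,0,-2],[0,0,-2],[0,0,-2],[0,0,-2],[0,0,-1],[0,0,0]]}';python3 - <<'E'
from h import *
c=viewer.get_calibration('wrist'); p,d=viewer.read_camera('wrist'); cv2.imwrite('pics/w3.png',p)
p,W=cloud('scene');x,n,s,e=fit(W,(677,-126),OBJ['blue'],4);print(x,n,s,e)
p2,W=cloud('side');x,n,s,e=fit(W,(677,-126),OBJ['blue'],4);print(x,n,s,e)
cv2.imwrite('pics/s3.png',np.hstack([p[200:400,200:400],p2[130:330,280:480]]))
E
```

```text
t: 11.7
eef_pos: [678.1, -126.7, 201.4]
tcp_rot: [3.139, 0.001, 1.573]
ft_force: [-0.0, -0.0, 0.4]
opening: 0.805
[ 677.96437715 -127.4813394 ] 179 1.118032093229475 70.87614252729509
[ 677.15937588 -127.62906484] 343 1.3902697793902292 71.5128740907935
```

View pics/s3.png

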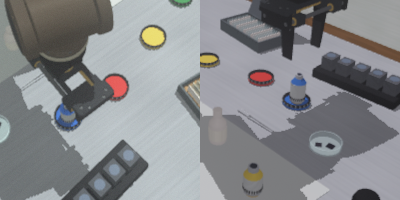

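```bash
python3 -m inch '{"hand":[0.8,0.8,0.8,0.8,0.8,0.8,0.8,0.8,0.8,0.8,0.8,0.8],"turn":[0,0,0,0,0,0,0,0,0,0,0,0],"delta_pos":[[-0.7,-1.2,0],[-1.4,-2.5,0],[-1.5,-2.8,0],[-1.5,-2.8,0],[-1.5,-2.8,0],[-1.5,-2.8,0],[-1.5,-2.8,0],[-1.5,-2.8,0],[-1.4,-2.6,0],[-1.2,-2.5,0],[0,0,0],[0,0,0]]}';python3 - <<'E'
from h import *
c=viewer.get_calibration('wrist'); p,d=viewer.read_camera('wrist'); cv2.imwrite('pics/w4.png',p)
E
```

```text
t: 13.05
eef_pos: [421.3, -264.4, 199.2]
tcp_rot: [-3.141, -0.0, 1.571]
ft_force: [1.2, -0.6, 0.2]
opening: 0.8
```

View pics/w4.png

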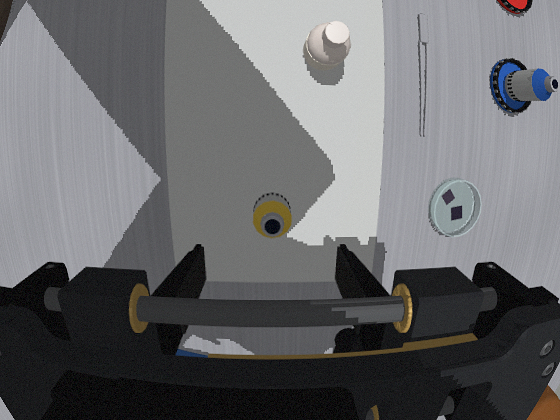

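```bash
python3 - <<'E'
from h import *
c=viewer.get_calibration('wrist'); print(env.state()['eef_pos'],wray(c,272.5,227,58))
E
```

```text
[ 421.93309997 -264.16179288  199.23244459] [ 423.40286976 -262.8929351    58.        ]
```

```bash
python3 -m inch '{"hand":[0.8,0.8,0.8,0.8,0.8,0.8,0.8,0.8,0.8,0,0,0,0,0,0,0,0,0,0],"turn":[0,0,0,0,0,0,0,0,0,0,0,0,0,0,0,0,0,0,0],"delta_pos":[[0.08,0.08,1.5],[0,0,2.5],[0,0,2.5],[0,0,2],[0,0,1],[0,0,0.7],[0,0,0.4],[0,0,0],[0,0,0],[0,0,0],[0,0,0],[0,0,0],[0,0,0],[0,0,0],[0,0,0],[0,0,0],[0,0,0],[0,0,0],[0,0,0]]}'
```

```text
t: 15.0
eef_pos: [422.8, -263.3, 93.4]
tcp_rot: [-3.142, -0.0, 1.573]
ft_force: [0.6, 0.2, -0.1]
opening: 0.322
```

```bash
python3 -m inch '{"hand":[0,0,0,0,0,0,0,0,0],"turn":[0,0,0,0,0,0,0,0,0],"delta_pos":[[0,0,-0.4],[0,0,-0.6],[0,0,-1],[0,0,-2],[0,0,-2],[0,0,-2],[0,0,-1.5],[0,0,-0.7],[0,0,0]]}'
```

```text
t: 15.9
eef_pos: [422.9, -263.4, 196.5]
tcp_rot: [3.14, 0.001, 1.573]
ft_force: [0.0, 1.0, -1.7]
opening: 0.317
```

```bash
python3 -m inch '{"hand":[0,0,0,0,0,0,0,0,0,0,0,0,0,0,0,0,0,0,0,0],"turn":[0,0,0,0,0,0,0,0,0,0,0,0,0,0,0,0,0,0,0,0],"delta_pos":[[0.8,0.5,0],[1.6,0.9,0],[2.4,1.35,0],[2.4,1.35,0],[2.4,1.35,0],[2.4,1.35,0],[2.4,1.35,0],[2.4,1.35,0],[2.4,1.35,0],[2.4,1.35,0],[2.4,1.35,0],[2.4,1.35,0],[2.4,1.35,0],[2.4,1.35,0],[2.4,1.35,0],[2.4,1.35,0],[2.4,1.3,0],[1.6,0.9,0],[0,0,0],[0,0,0]]}';python3 - <<'E'
from h import *
c=viewer.get_calibration('wrist'); p,d=viewer.read_camera('wrist'); cv2.imwrite('pics/w5.png',p)
E
```

```text
t: 17.9
eef_pos: [646.4, 137.6, 194.2]
tcp_rot: [-3.14, 0.0, 1.574]
ft_force: [0.5, -0.4, -0.9]
opening: 0.325
```

View pics/w5.png

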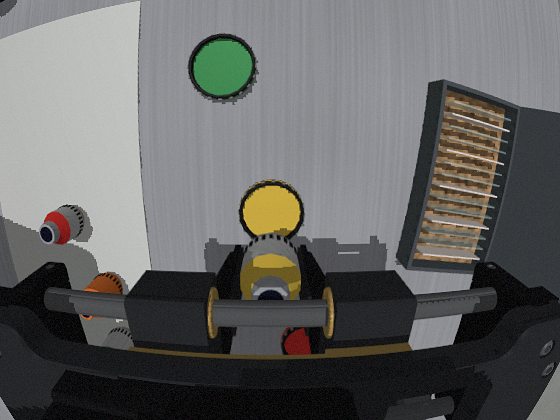

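```bash
python3 - <<'E'
from h import *
c=viewer.get_calibration('wrist'); print(env.state()['eef_pos'])
for p in [(239,212),(304,212),(271.5,180.5),(188.5,67),(256,67),(222,34),(222,99)]: print(p,wray(c,*p,12)[:2].round(1))
print(wray(c,398,262,30))
E
```

```text
[646.39563241 137.06633044 194.52172914]
(239, 212) [618.4 138.4]
(304, 212) [675.5 138.5]
(271.5, 180.5) [646.9 166.4]
(188.5, 67) [576.4 265.8]
(256, 67) [633.8 263.3]
(222, 34) [605.  293.6]
(222, 99) [605.3 236.4]
[762.66458636  96.5107287   30.        ]
```

```bash
python3 -m inch '{"hand":[0,0,0,0,0,0,0,0,0,0,0,0,0],"turn":[0,0,0,0,0,0,0,0,0,0,0,0,0],"delta_pos":[[0,0.05,1],[0,0,2],[0,0,2],[0,0,2],[0,0,1.3],[0,0,0.7],[0,0,0.4],[0,0,0.2],[0,0,0.1],[0,0,0.1],[0,0,0],[0,0,0],[0,0,0]]}'
```

```text
t: 19.25
eef_pos: [647.6, 137.2, 97.7]
tcp_rot: [3.141, -0.0, 1.573]
ft_force: [-0.5, -0.7, -2.1]
opening: 0.319
```

```bash
python3 -m inch '{"hand":[0,0,0,0,0],"turn":[0,0,0,0,0],"delta_pos":[[0,0,0.1],[0,0,0.08],[0,0,0.06],[0,0,0],[0,0,0]]}'
```

```text
t: 19.75
eef_pos: [647.5, 137.1, 95.4]
tcp_rot: [3.141, -0.0, 1.573]
ft_force: [-2.6, -0.1, 5.7]
opening: 0.32
```

```bash
python3 -m inch '{"hand":[0.36,0.4,0.6,0.8,0.8,0.8,0.8,0.8,0.8,0.8,0.8,0.8,0.8,0.8,0.8],"turn":[0,0,0,0,0,0,0,0,0,0,0,0,0,0,0],"delta_pos":[[0,0,0],[0,0,0],[0,0,0],[0,0,0],[0,0,0],[0,0,0],[0,0,0],[0,0,0],[0,0,-0.5],[0,0,-1],[0,0,-2],[0,0,-2],[0,0,-2],[0,0,-2],[0,0,-1]]}'
```

```text
t: 21.25
eef_pos: [647.9, 137.2, 202.7]
tcp_rot: [3.139, -0.0, 1.573]
ft_force: [0.1, -0.2, -1.2]
opening: 0.798
```

```bash
python3 -m inch '{"hand":[0.8,0.8,0.8,0.8,0.8,0.8,0.8,0.8,0.8,0.8,0.8,0.8],"turn":[0,0,0,0,0,0,0,0,0,0,0,0],"delta_pos":[[0,-1,0],[-0.1,-2,0],[-0.1,-2.5,0],[-0.1,-2.5,0],[-0.1,-2.5,0],[-0.1,-2.5,0],[-0.1,-2.5,0],[-0.1,-2.2,0],[-0.1,-2,0],[0,-1,0],[0,0,0],[0,0,0]]}';python3 - <<'E'
from h import *
c=viewer.get_calibration('wrist'); p,d=viewer.read_camera('wrist'); cv2.imwrite('pics/w6.png',p)
for n in ('scene','side'):
    q,W=cloud(n);print(fit(W,(647,137),OBJ['yellow'],4))
E
```

```text
t: 22.45
eef_pos: [441.1, 128.8, 200.0]
tcp_rot: [3.141, -0.0, 1.573]
ft_force: [0.0, -1.3, -0.4]
opening: 0.796
(array([647.14059663, 137.11674638]), 190, np.float64(1.2193222261123475), np.float64(62.53782905198068))
(array([646.41374067, 137.08173471]), 208, np.float64(1.8876312886129862), np.float64(61.26902936002381))
```

View pics/w6.png

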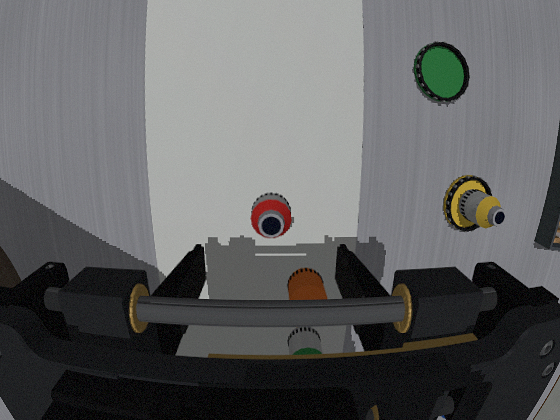

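```bash
python3 -m inch '{"hand":[0.8,0.8,0.8,0.8,0.8,0.8,0.8,0.8,0.8,0,0,0,0,0,0,0,0,0,0],"turn":[0,0,0,0,0,0,0,0,0,0,0,0,0,0,0,0,0,0,0],"delta_pos":[[0,0,1.5],[0,0,2.5],[0,0,2.5],[0,0,2],[0,0,1],[0,0,0.7],[0,0,0.5],[0,0,0],[0,0,0],[0,0,0],[0,0,0],[0,0,0],[0,0,0],[0,0,0],[0,0,0],[0,0,0],[0,0,0],[0,0,0],[0,0,0]]}'
```

```text
t: 24.5
eef_pos: [440.6, 128.7, 93.0]
tcp_rot: [3.141, -0.0, 1.573]
ft_force: [0.5, -0.4, 0.6]
opening: 0.34
```

```bash
python3 -m inch '{"hand":[0,0,0,0,0,0,0,0,0],"turn":[0,0,0,0,0,0,0,0,0],"delta_pos":[[0,0,-0.4],[0,0,-0.6],[0,0,-1],[0,0,-2],[0,0,-2],[0,0,-2],[0,0,-1.5],[0,0,-0.5],[0,0,0]]}'
```

```text
t: 25.4
eef_pos: [440.6, 128.7, 193.9]
tcp_rot: [3.14, -0.0, 1.573]
ft_force: [-0.2, -0.5, -1.6]
opening: 0.343
```

```bash
python3 -m inch '{"hand":[0,0,0,0,0,0,0,0,0,0,0,0,0,0,0],"turn":[0,0,0,0,0,0,0,0,0,0,0,0,0,0,0],"delta_pos":[[-0.5,0.9,0],[-1,1.8,0],[-1.3,2.3,0],[-1.3,2.3,0],[-1.3,2.3,0],[-1.3,2.3,0],[-1.3,2.3,0],[-1.3,2.3,0],[-1.3,2.3,0],[-1.3,2.3,0],[-1,1.8,0],[-0.7,1.2,0],[-0.3,0.5,0],[0,0,0],[0,0,0]]}';python3 - <<'E'
from h import *
c=viewer.get_calibration('wrist'); p,d=viewer.read_camera('wrist'); cv2.imwrite('pics/w7.png',p)
E
```

```text
t: 26.9
eef_pos: [686.3, -9.7, 192.4]
tcp_rot: [-3.14, -0.0, 1.573]
ft_force: [-1.3, -0.2, -0.1]
opening: 0.343
```

View pics/w7.png

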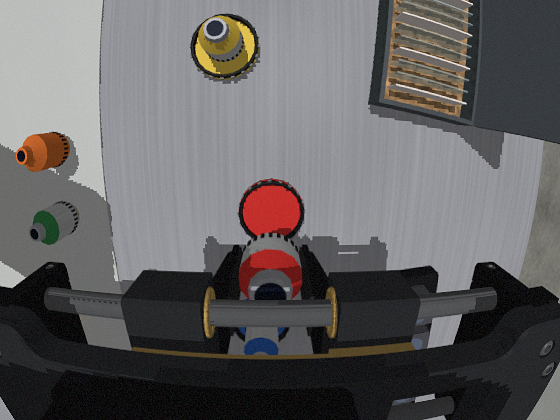

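```bash
python3 -m inch '{"hand":[0,0,0,0,0,0,0,0,0,0,0,0,0],"turn":[0,0,0,0,0,0,0,0,0,0,0,0,0],"delta_pos":[[0,0,1],[0,0,2],[0,0,2],[0,0,2],[0,0,1.3],[0,0,0.6],[0,0,0.3],[0,0,0.2],[0,0,0.1],[0,0,0.1],[0,0,0],[0,0,0],[0,0,0]]}'
```

```text
t: 28.25
eef_pos: [686.9, -9.8, 97.2]
tcp_rot: [3.141, -0.0, 1.573]
ft_force: [-0.1, -0.4, -1.0]
opening: 0.339
```

```bash
python3 -m inch '{"hand":[0,0,0,0,0],"turn":[0,0,0,0,0],"delta_pos":[[0,0,0.1],[0,0,0.06],[0,0,0.06],[0,0,0],[0,0,0]]}'
```

```text
t: 28.75
eef_pos: [686.8, -9.8, 95.1]
tcp_rot: [3.141, -0.0, 1.573]
ft_force: [-1.2, -0.1, 3.1]
opening: 0.339
```

```bash
python3 -m inch '{"hand":[0.38,0.42,0.6,0.8,0.8,0.8,0.8,0.8,0.8,0.8,0.8,0.8,0.8,0.8,0.8],"turn":[0,0,0,0,0,0,0,0,0,0,0,0,0,0,0],"delta_pos":[[0,0,0],[0,0,0],[0,0,0],[0,0,0],[0,0,0],[0,0,0],[0,0,0],[0,0,0],[0,0,-0.5],[0,0,-1],[0,0,-2],[0,0,-2],[0,0,-2],[0,0,-2],[0,0,-1]]}'
```

```text
t: 30.25
eef_pos: [687.2, -9.8, 202.6]
tcp_rot: [3.138, 0.0, 1.573]
ft_force: [0.1, -0.2, 0.1]
opening: 0.8
```

```bash
python3 -m inch '{"hand":[0.8,0.8,0.8,0.8,0.8,0.8,0.8,0.8,0.8,0.8,0.8,0.8],"turn":[0,0,0,0,0,0,0,0,0,0,0,0],"delta_pos":[[0,-1,0],[-0.1,-2,0],[-0.1,-2.5,0],[-0.1,-2.5,0],[-0.1,-2.5,0],[-0.02,-2.5,0],[0,-2.5,0],[0,-2.4,0],[0,-2,0],[0,-1.1,0],[0,0,0],[0,0,0]]}';python3 - <<'E'
from h import *
c=viewer.get_calibration('wrist'); p,d=viewer.read_camera('wrist'); cv2.imwrite('pics/w8.png',p)
for n in ('scene','side'):
    q,W=cloud(n);print(fit(W,(687,-10),OBJ['red'],4))
E
```

```text
t: 31.45
eef_pos: [477.3, -14.5, 199.8]
tcp_rot: [3.141, 0.0, 1.573]
ft_force: [0.4, -0.1, -0.3]
opening: 0.799
(array([686.52046819,  -9.71258699]), 192, np.float64(1.0365686698515202), np.float64(59.962306807161895))
(array([686.17172861,  -9.80605625]), 222, np.float64(1.6786782536724123), np.float64(59.154893052196485))
```

View pics/w8.png

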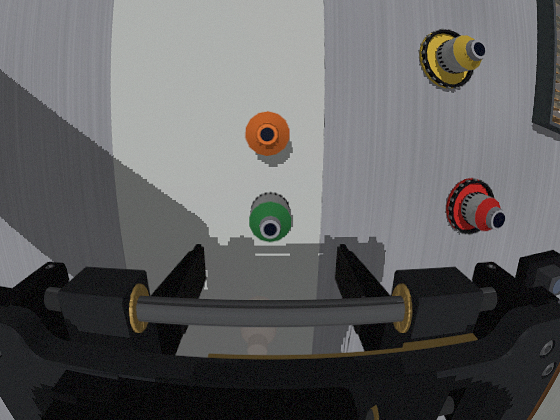

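```bash
python3 -m inch '{"hand":[0.8,0.8,0.8,0.8,0.8,0.8,0.8,0.8,0.8,0,0,0,0,0,0,0,0,0,0],"turn":[0,0,0,0,0,0,0,0,0,0,0,0,0,0,0,0,0,0,0],"delta_pos":[[0.05,-0.05,1.5],[0,0,2.5],[0,0,2.5],[0,0,2],[0,0,1],[0,0,0.7],[0,0,0.45],[0,0,0],[0,0,0],[0,0,0],[0,0,0],[0,0,0],[0,0,0],[0,0,0],[0,0,0],[0,0,0],[0,0,0],[0,0,0],[0,0,0]]}'
```

```text
t: 33.5
eef_pos: [476.4, -13.9, 93.3]
tcp_rot: [3.141, -0.0, 1.573]
ft_force: [0.7, -0.0, 0.2]
opening: 0.339
```

```bash
python3 -m inch '{"hand":[0,0,0,0,0,0,0,0,0,0],"turn":[0,0,0,0,0,0,0,0,0,0],"delta_pos":[[0,0,0],[0,0,-0.4],[0,0,-0.6],[0,0,-1],[0,0,-2],[0,0,-2],[0,0,-2],[0,0,-1.5],[0,0,-0.5],[0,0,0]]}'
```

```text
t: 34.5
eef_pos: [476.4, -13.9, 194.1]
tcp_rot: [3.14, 0.0, 1.573]
ft_force: [-0.2, 0.4, -2.3]
opening: 0.344
```

```bash
python3 -m inch '{"hand":[0,0,0,0,0,0,0,0,0,0,0,0,0,0,0,0],"turn":[0,0,0,0,0,0,0,0,0,0,0,0,0,0,0,0],"delta_pos":[[0.8,0.4,0],[1.6,0.7,0],[2.4,1.1,0],[2.4,1.1,0],[2.4,1.1,0],[2.4,1.1,0],[2.4,1.1,0],[2.4,1.1,0],[2.4,1.1,0],[2.4,1.1,0],[2.4,1.1,0],[2,0.9,0],[1.4,0.6,0],[0.6,0.4,0],[0,0,0],[0,0,0]]}';python3 - <<'E'
from h import *
c=viewer.get_calibration('wrist'); p,d=viewer.read_camera('wrist'); cv2.imwrite('pics/w9.png',p)
E
```

```text
t: 36.1
eef_pos: [604.5, 265.8, 193.0]
tcp_rot: [-3.141, 0.0, 1.573]
ft_force: [-0.0, -0.7, -1.5]
opening: 0.345
```

View pics/w9.png

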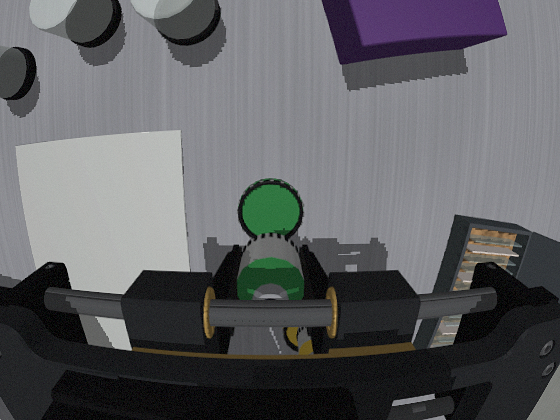

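```bash
python3 -m inch '{"hand":[0,0,0,0,0,0,0,0,0,0,0,0,0],"turn":[0,0,0,0,0,0,0,0,0,0,0,0,0],"delta_pos":[[0,0,1],[0,0,2],[0,0,2],[0,0,2],[0,0,1.3],[0,0,0.6],[0,0,0.3],[0,0,0.2],[0,0,0.1],[0,0,0.1],[0,0,0],[0,0,0],[0,0,0]]}'
```

```text
t: 37.45
eef_pos: [604.8, 266.4, 97.6]
tcp_rot: [3.141, -0.0, 1.573]
ft_force: [0.3, -0.4, -0.7]
opening: 0.343
```

```bash
python3 -m inch '{"hand":[0,0,0,0,0],"turn":[0,0,0,0,0],"delta_pos":[[0,0,0.1],[0,0,0.08],[0,0,0.06],[0,0,0],[0,0,0]]}'
```

```text
t: 37.95
eef_pos: [604.7, 266.4, 95.3]
tcp_rot: [3.141, -0.0, 1.573]
ft_force: [-2.2, -0.6, 6.2]
opening: 0.342
```

```bash
python3 -m inch '{"hand":[0.38,0.42,0.6,0.8,0.8,0.8,0.8,0.8,0.8,0.8,0.8,0.8,0.8,0.8,0.8,0.8,0.8],"turn":[0,0,0,0,0,0,0,0,0,0,0,0,0,0,0,0,0],"delta_pos":[[0,0,0],[0,0,0],[0,0,0],[0,0,0],[0,0,0],[0,0,0],[0,0,0],[0,0,0],[0,0,-0.5],[0,0,-1],[0,0,-2],[0,0,-2],[0,0,-2],[0,0,-2],[0,0,-2],[0,0,-1],[0,0,0]]}'
```

```text
t: 39.65
eef_pos: [605.1, 266.5, 221.8]
tcp_rot: [3.139, -0.001, 1.573]
ft_force: [0.0, -0.3, 1.3]
opening: 0.802
```

```bash
python3 -m inch '{"hand":[0.8,0.8,0.8,0.8,0.8,0.8,0.8,0.8,0.8,0.8,0.8,0.8],"turn":[0,0,0,0,0,0,0,0,0,0,0,0],"delta_pos":[[1.5,-1,-1],[2.5,-2,-1],[2.5,-2,-1],[2.5,-2,-1],[2.5,-2,-1],[2.5,-2,-1],[2.5,-2,0],[2.5,-2,0],[1.5,-1,0],[0,0,0],[0,0,0],[0,0,0]]}';python3 - <<'E'
from h import *
ps=[]
for n in ('scene','side'):
    q,W=cloud(n);ps.append(q)
    for k,c in dict(red=(686.5,-9.5),yellow=(647,137.5),green=(605,266),blue=(677,-125.5)).items(): 
        r=fit(W,c,OBJ[k],4); print(n,k,r[0].round(1),'off',np.hypot(*(r[0]-c)).round(1),r[2].round(1),'top',r[3].round(1))
    for nm,c,r in (('bottle',(467,-124),30),('dish',(610,-262),45)):
        m=(np.hypot(W[...,0]-c[0],W[...,1]-c[1])<r)&(W[...,2]>(15 if nm=='bottle' else 6))&(W[...,2]<90);q=W[m];print(nm,q.min(0).round(),q.max(0).round())
cv2.imwrite('pics/end_scene.png',ps[0]);cv2.imwrite('pics/end_side.png',ps[1]); print(env.state()['t'])
E
```

```text
t: 40.85
eef_pos: [445.0, 470.3, 279.7]
tcp_rot: [-3.141, 0.0, 1.572]
ft_force: [-0.1, 0.1, -0.3]
opening: 0.798
scene red [686.7  -9.5] off 0.2 1.1 top 59.2
scene yellow [647.1 137.2] off 0.3 1.2 top 63.7
scene green [604.7 266.1] off 0.3 1.7 top 69.2
scene blue [ 678.  -127.7] off 2.4 1.1 top 72.8
bottle [ 454. -140.   15.] [ 485. -107.   76.]
dish [ 581. -291.    6.] [ 640. -232.   18.]
side red [686.1  -9.5] off 0.4 1.5 top 58.3
side yellow [646.4 137.1] off 0.7 1.7 top 61.6
side green [603.9 266.2] off 1.1 1.9 top 67.7
side blue [ 677.1 -127.7] off 2.2 1.4 top 72.6
bottle [ 447. -142.   15.] [ 480. -111.   76.]
dish [ 576. -291.    6.] [ 638. -231.   17.]
40.95
```

View pics/end_scene.png

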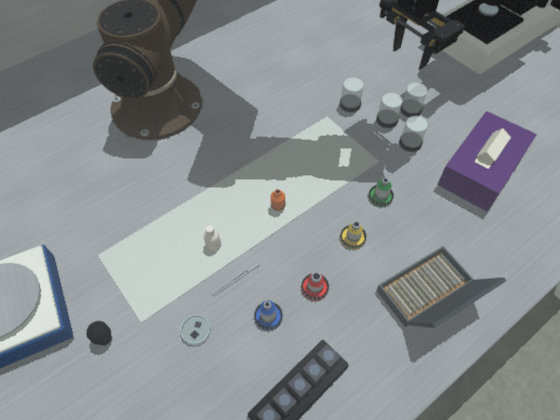

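View pics/end_side.png

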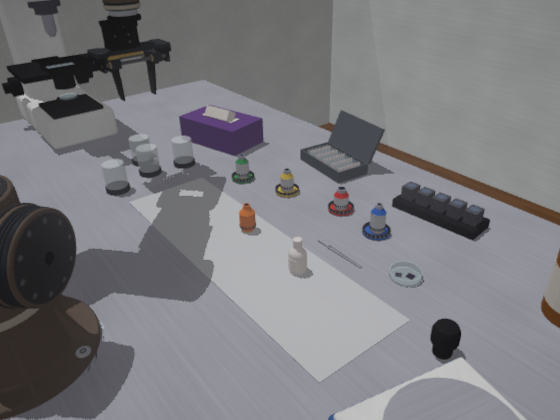

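In the scene view the four objectives stand upright in their own canisters: green at (381,190), yellow at (353,232), red at (315,283) and blue at (268,312). The bottle at (211,238), the dish at (195,330) and the orange look-alike at (278,199) are where they were, and the arm is clear.

```bash
python3 - <<'E'
from cell import ticket
print(ticket.job_done())
E
```

```text
the job is handed in; nothing more can be done
None
```

All four objectives now stand upright, lens up, in the canisters of their own colour, and I handed the job in at about 41 s of the 96 s allowed. I picked up each one by its barrel and lowered it until the wrist showed light contact (3–6 N), then let go.

- **Placement:** fits to the depth images from both fixed cameras put red, yellow and green within about 1 mm of their canister centres. Blue is about 2.4 mm off. The limit is 12 mm.
- **Height:** the measured tops fit objectives seated on the 4 mm liner. They read about 2–4 mm high, but they read about that much high before I moved anything too.
- **Left alone:** the dish and the bottle read the same as at the start, to within 1–4 mm of measuring noise. I did not touch the orange look-alike, and the arm ended clear of everything.
- **Disagreements:**
  - The first side-camera fits of the objectives were wrong and I redid them from a better starting point.
  - In the scene picture, the network's only hit for the green objective was the orange one. I set that aside and picked by colour.

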